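# Measure the gap under a sprung coating bar with a taper feeler

## Robot

A 6-joint arm with a two-finger parallel gripper is mounted at the origin on a cart in front of the work surface, level with it; the furniture and walls round the work are solid. World frame = base frame: x ahead of the robot, y to its left, z up, the work surface at z = 0. Lengths are in m, angles in rad, forces in N, time in s.
With the tool pointing down it reaches from about 0.3 to 0.875 m from the base axis. Payload 6.4 kg.
Tool frame: the origin (TCP) lies on the centre line of the jaws, within the pads' length; the fingertips stand 25 mm ahead of it and the grasp point (between the pads) lies 6 mm ahead of it; z points along the fingers, y is the line along which they close (so a half turn about z gives the same grasp; the last joint's range is limited). The gripper opens to 85 mm and grips with 20 to 120 N. Pads are 22 mm wide; open, the fingers measure 114 mm over their backs; the gripper's body (76 mm by 85 mm) begins 54 mm behind the grasp point. The pads swing forward as they close: fully open they stand 13 mm farther back than shut.
Start: joints at [0.939, 0.181, 1.607, -0, 1.354, -0.206], TCP at [0.237, 0.524, 0.256] pointing down, gripper open.
Joint ranges: [-2.99, 2.99], [-0.89, 2.07], [0.3, 2.58], [-1.14, 4.28], [0, 2.63], [-3.12, 3.12]. Speed limits (rad/s): [2.57, 2.57, 3.01, 3.14, 3.14, 3.14].

## Interface

Orientations are given as a unit quaternion [w, x, y, z].
In Python, from bench import get_obs, camera, hand_in, spot_in gives the robot as it stands.
- The arm moves only by the shell command python3 -m jog 'ROWS'. ROWS is JSON, one flat list of numbers, 7 for each row, row after row: the shift along the tool's x, y, z in m, then the turn, a rotation vector about the tool's x, y, z in rad, then the closure, from 0 (fully open) to 1 (shut). A call has 1 to 20 rows; each row is the pose to reach, as a shift and turn from the pose commanded when the call began, along the tool's axes at that moment; what a row does not reach only later rows make up. A row lasts 1/8 s, in which the tool goes at most 62.5 mm and 10.7 degrees, less where a joint would pass 70% of its speed; a pose out of reach is approached as far as the arm can. A call with a gripper value outside its range is refused whole. The fingers move at their own pace and stop on an object; the grip force is fixed at half the most. Time passes only in rows, so rows that repeat a pose let the fingers close. It gives the time, the measured TCP pose, the force, the opening and the grip force at its end, in the units of the state.
- get_obs(): the state, without advancing time (a new reading comes with each control period).
- camera(name): name is "side" or "top"; returns a dict with "frame" (384x512x3 uint8, red, green, blue), "mtx" (3x3 intrinsics, pixels), "extrinsics" (4x4, takes a point from camera to world coordinates). Camera axes: x right, y up, looking along -z (the intrinsics and any distortion apply to the point x, -y, -z); pixel columns grow to the right and rows downward; lengths in m; the calibration is good to about 2 mm. A picture is of the moment at which its call begins. There is no depth.
- hand_in(): hands the job in; it is judged then, once.
Trained networks look in a picture, given as the dict that the camera call returned (one of the last four; its "shot" number tells which), for a name from the list of things; names that differ only in an ending like _2 or _b are one class to them, and where a whole thing is asked for, a point or a joint stands for the part that bears it (a point fixed in the world has none). Each returns a list of dicts, best first, with "confidence" (0 to 1); they miss things now and then, are a little off and sometimes report something else, mostly with a low value. They report only what shows in the picture. A call takes as long as a camera call.
- spot_in(picture, name): "xyz" ([x, y, z] in m, in world coordinates, good to about 4 mm: the middle of the surface that is visible of it).
The state is a dict: "time_s": time; "q": joint angles; "dq": joint speeds; "joint_efforts": joint torques, N m; "eef_pos": TCP position; "eef_rot": TCP orientation; "wrist_force": force on the tool from outside, world axes, zero at the start; "torque": the same for the moment, N m; "opening": opening from 0.0 (shut) to 1.0 (fully open); "grasp_force": force on a finger pad.
Only numpy, scipy, OpenCV 4.12 (cv2) and the standard library are available. Lean on these libraries where they do the work, as an engineer would, in place of code of your own. Each camera call takes 0.05 s, during which the arm holds its last target. There are 200 camera calls.

## Task

Measure the gap under the sprung bar of the sloping film-coating stand with the taper feeler gauge: take the gauge by its handle, lay its blade flat on the bed and slide it, thin end first, straight up the middle of the bed under the bar until you feel the bar just nip it and drag. Let go and leave it nipped there so that I can read it, without wedging the bar up off its stop by more than a hair (1.5 mm at most), and leave the beaker, jar and slide box where they are.

Things in the scene. Friction and masses are not known exactly. Their poses are not given: they have to be found in the camera images.
- gauge: Taper feeler, 195 mm long, about 0.16 kg, flat on the desk: black handle block 55 mm long (x), 24 wide (y), 34 high, then a steel wedge blade 140 mm long, 30 wide. The whole underside is one plane. The blade is 13 mm thick at the handle, 3 mm at the tip (even taper, 1 in 14). Origin: on the underside under the handle's middle; x along the blade to the tip, z up out of the underside.
- gauge_tip (a point): The middle of the gauge's thin tip edge, on the underside: at x = +167.5 mm, y = 0, z = 0 in the gauge's frame.
- stand: Film-coating stand, fixed: aluminium bed plate 235 mm long, 110 mm wide on four legs, sloping up away from the robot at 0.42 rad (24 degrees). Origin: at desk height under the bar; x level towards the high end, z up. The bed surface is 115 mm above the desk under the bar, 64 mm at the low front edge.
- yoke: Dark steel portal on the bed that carries the sprung bar, 108 mm wide, 76 mm high, 78 mm free between its posts; the knob on top reaches 100 mm above the bed. Origin: on the bed surface midway between the posts, below the bar; x up the slope, y across, z square out of the bed. The bed runs from x = -125 mm (front edge) to +110 mm.
- bar (a joint): Lift of the sprung bar off its lower stop, square to the bed (m, 0 at rest, at most 0.009). Steel bar 70 mm long across the bed at the yoke's x = 0, lower edge rounded to 5 mm radius. At rest its lower edge is 5.5 to 10 mm above the bed, unknown beforehand. It is sprung down with 1.5 N, rising 3 N per mm of lift; the drag on the blade grows with it, 6 to 8 N of it is a good nip.
- beaker: Bystander: white beaker, 91 x 84 x 113 mm, standing on the flat glass sheet on the left of the desk; origin under its middle.
- jar: Bystander: glass jar, 73 mm across, 68 mm high; origin under its middle.
- slidebox: Bystander: closed wooden slide box, 101 x 150 x 47 mm; origin under its middle.

How it is judged:
On the way, in this order (a step that is already met when the one before it is completed fails the run):
1. the gauge is lifted off the desk (height (world z) of gauge above 0.03 m), for 0.1 s.
2. the thin tip has passed under the bar by at least 10 mm, between the posts, with the blade flat along the bed (x of gauge_tip in the frame of yoke above 0.01 m and y of gauge_tip in the frame of yoke between -0.02 and 0.02 m and z of gauge_tip in the frame of yoke between -0.003 and 0.006 m and angle between the x axis of gauge and the x axis of yoke, either way round below 0.2 rad), for 0.1 s.
At the end, for the whole second after the job is handed in: The gauge rests still and flat on the bed (within 0.06 rad), along the middle of the bed (tip within 20 mm of the centre line, within 0.17 rad of its direction), its tip 25 to 135 mm past the bar, nipped by the bar with more than 1 N while the bar is lifted less than 1.5 mm (contact force between gauge and yoke above 1 N and value of joint bar below 0.0015 m and x of gauge_tip in the frame of yoke between 0.025 and 0.135 m and y of gauge_tip in the frame of yoke between -0.02 and 0.02 m and angle between the x axis of gauge and the x axis of yoke, either way round below 0.17 rad and angle between the z axis of gauge and the z axis of yoke, either way round below 0.06 rad and linear speed of gauge below 0.01 m/s); the robot touches nothing.
It fails at once if the bar is wedged up by more than 4 mm (value of joint bar above 0.004 m).
It fails at once if a bystander (beaker, jar or slide box) is moved by more than 25 mm (distance of any of beaker, jar, slidebox from where it was at the start of the episode above 0.025 m).
It also fails if it takes over 48 s, if anything falls off the work surface, if the arm or the gripper's body presses on something with over 40 N, if the wrist force passes 120 N, or if a joint passes its speed limit or range.

## Working session

There is one attempt and no reset: what is moved stays moved. The work goes in short steps, Python scripts to look and compute and a shell command to move; the robot and the scene stay as the last step left them, time stands still between calls to the robot, and variables do not carry over. Pictures are saved under pics/ and viewed, at most 10 in all, crops included, and the job is handed in when it is done.

```bash
mkdir -p pics; python3 - <<'E'
from bench import *
import cv2
o=get_obs(); print(o['eef_pos'],o['eef_rot'],o['time_s'])
for n in('top','side'):
    c=camera(n); cv2.imwrite(f'pics/{n}0.png',c['frame'][:,:,::-1]); print(n,c['mtx'].tolist(),c['extrinsics'].round(4).tolist(), c.keys())
    for t in('gauge','gauge_tip','stand','yoke','bar','beaker','jar','slidebox'):
        print(t,[(d['xyz'],d['confidence']) for d in spot_in(c,t)[:2]])
E
```

```text
[0.23717426 0.52324692 0.25535422] [-3.70128821e-04  2.11282766e-01  9.77424573e-01 -8.12854621e-04] 0.0
top [[437.1106326518643, 0.0, 258.5760431320907], [0.0, 437.1106326518643, 195.21469012923546], [0.0, 0.0, 1.0]] [[-0.0047, 0.9815, -0.1916, 0.3037], [-1.0, -0.0047, 0.0005, 0.1132], [-0.0004, 0.1916, 0.9815, 1.4794], [0.0, 0.0, 0.0, 1.0]] dict_keys(['frame', 'mtx', 'extrinsics', 'shot'])
gauge [([0.5235, -0.1157, 0.0092], 0.7)]
gauge_tip [([0.5182, -0.116, 0.0101], 0.55)]
stand [([0.6164, 0.1194, 0.1231], 0.73)]
yoke [([0.606, 0.1199, 0.1831], 0.75)]
bar []
beaker [([0.5956, 0.4405, 0.0521], 0.79)]
jar [([0.6961, -0.1568, 0.0299], 0.72), ([0.5978, 0.4424, 0.0506], 0.29)]
slidebox [([0.4277, 0.4492, 0.0518], 0.93)]
side [[456.6590235692508, 0.0, 258.7764146853016], [0.0, 456.6590235692508, 192.6273488554848], [0.0, 0.0, 1.0]] [[0.8413, 0.313, -0.4407, -0.019], [-0.5405, 0.4786, -0.6919, -0.7691], [-0.0057, 0.8203, 0.5719, 0.8276], [0.0, 0.0, 0.0, 1.0]] dict_keys(['frame', 'mtx', 'extrinsics', 'shot'])
gauge [([0.4961, -0.1129, 0.0086], 0.56)]
gauge_tip [([0.4988, -0.113, 0.0099], 0.94)]
stand [([0.6204, 0.104, 0.0975], 0.77)]
yoke [([0.6159, 0.1115, 0.167], 0.78)]
bar []
beaker [([0.5751, 0.4094, 0.0804], 0.61)]
jar [([0.6806, -0.1567, 0.0455], 0.73)]
slidebox [([0.4221, 0.4236, 0.0542], 0.62)]
```

```bash
python3 - <<'E'
import cv2
for n,(a,b,c,d) in dict(top=(60,320,150,400),side=(60,384,150,480)).items():
    i=cv2.imread(f'pics/{n}0.png')[a:b,c:d]; cv2.imwrite(f'pics/{n}0c.png',cv2.resize(i,None,fx=(3 if n=='top' else 1.8),fy=(2.3 if n=='top' else 1.8)))
E
python3 -c "
import cv2
i=cv2.imread('pics/top0.png')[100:300,190:390];cv2.imwrite('pics/top0d.png',cv2.resize(i,None,fx=3,fy=3))
i=cv2.imread('pics/side0.png')[100:384,110:490];cv2.imwrite('pics/side0d.png',cv2.resize(i,None,fx=2,fy=2))"
```

```text
(no output)
```

View pics/top0d.png

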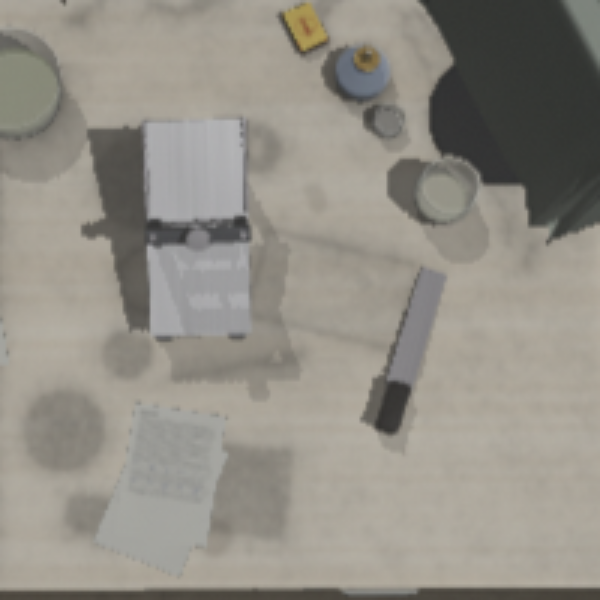

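View pics/side0d.png

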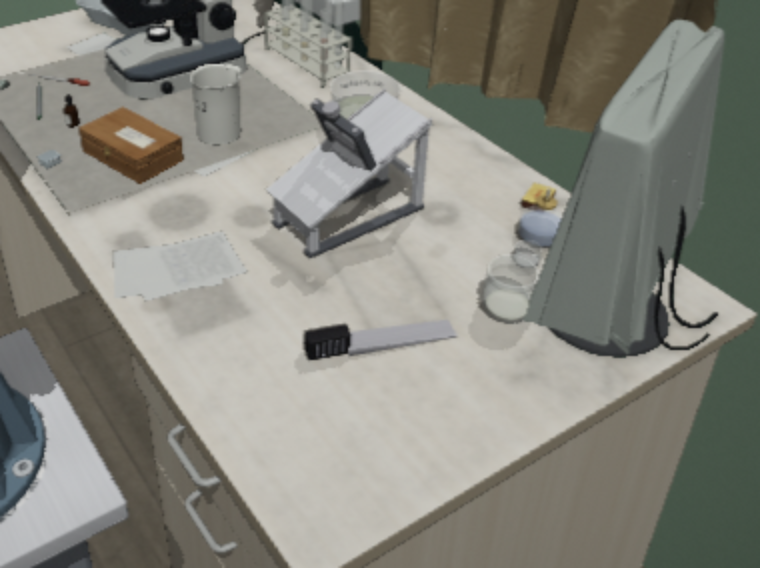

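Top crop (scale 3, offset 190,100): the gauge handle's rear end is at (388,431), and its tip at (432,271). The bed's front corners are (152,336) and (251,333), its rear corners (144,120) and (243,118), and the yoke runs (155,232)–(243,230). The side view confirms the gauge lies flat with a clear way to the stand.

```bash
cat > h.py <<'E'
import numpy as np
from bench import *
from scipy.spatial.transform import Rotation as R
D=np.diag([-1.,1,-1])
def ray(c,uv,z):
    m=c['mtx'];E=c['extrinsics'];d=E[:3,:3]@np.array([(uv[0]-m[0,2])/m[0,0],-(uv[1]-m[1,2])/m[1,1],-1])
    return E[:3,3]+d*(z-E[2,3])/d[2]
def pix(c,p):
    E=c['extrinsics'];q=E[:3,:3].T@(np.array(p)-E[:3,3]);m=c['mtx']
    return np.array([m[0,2]-m[0,0]*q[0]/q[2],m[1,2]+m[1,1]*q[1]/q[2]])
def cur():
    o=get_obs();return np.array(o['eef_pos']),R.from_quat(np.roll(o['eef_rot'],-1))
def delta(p,Rt):
    """shift and turn in present tool axes to TCP pose p,Rt"""
    a,Rc=cur(); Rt=R.from_matrix(Rt); return Rc.inv().apply(p-a).round(4),(Rc.inv()*Rt).as_rotvec().round(4)
def Rz(a):return R.from_euler('z',a).as_matrix()
def Ry(a):return R.from_euler('y',a).as_matrix()
E
python3 - <<'E'
from h import *
c=camera('top'); f=lambda u,v,z:ray(c,(190+u/3,100+v/3),z)
tip=f(432.5,271,.003);j=f(397,383,.034);b=f(388,430.5,.034)
print('tip',tip,'junction',j,'back',b)
d=tip-b;yaw=np.arctan2(d[1],d[0]);print('len',np.hypot(*d[:2]),'yaw',yaw)
F=[f(152,336,.064),f(251,333,.064)];B=[f(144,120,.1599),f(243,118,.1599)]
print(F,B);m=(sum(B)-sum(F))/2;print('bed len',np.linalg.norm(m),'yaw',np.arctan2(m[1],m[0]), 'fmid',sum(F)/2,'bmid',sum(B)/2)
Fm=sum(F)/2;Bm=sum(B)/2; print('yoke o',Fm+(Bm-Fm)*125/235)
u=np.array([np.cos(yaw),np.sin(yaw),0])
O=(tip-167.5e-3*u+b+27.5e-3*u)/2;O[2]=0;print('O',O)
print(delta(O+[0,0,.10+.006+.025],Rz(yaw)@D))
E
```

```text
tip [ 0.60782375 -0.14828355  0.003     ] junction [ 0.47505546 -0.09870819  0.034     ] back [ 0.42266821 -0.08710219  0.034     ]
len 0.19500188223478712 yaw -0.3191373439031191
[array([0.52429675, 0.17142802, 0.064     ]), array([0.5270917 , 0.06332513, 0.064     ])] [array([0.73902037, 0.17660962, 0.1599    ]), array([0.74071026, 0.07252228, 0.1599    ])]
bed len 0.23477170583148751 yaw 0.0335557811131767 fmid [0.52569422 0.11737657 0.064     ] bmid [0.73986531 0.12456595 0.1599    ]
yoke o [0.63961501 0.12120071 0.11501064]
O [ 0.44878053 -0.09573054  0.        ]
(array([-0.4482, -0.4768,  0.1253]), array([ 0.    ,  0.    , -0.1067]))
```

```bash
python3 -m jog '[-0.06,-0.06,0,0,0,0,0, -0.448,-0.477,0.085,0,0,-0.12,0, -0.448,-0.477,0.085,0,0,-0.12,0, -0.448,-0.477,0.085,0,0,-0.12,0, -0.448,-0.477,0.085,0,0,-0.12,0, -0.448,-0.477,0.085,0,0,-0.12,0, -0.448,-0.477,0.085,0,0,-0.12,0, -0.448,-0.477,0.085,0,0,-0.12,0, -0.448,-0.477,0.085,0,0,-0.12,0, -0.448,-0.477,0.085,0,0,-0.12,0, -0.448,-0.477,0.085,0,0,-0.12,0, -0.448,-0.477,0.085,0,0,-0.12,0, -0.448,-0.477,0.085,0,0,-0.12,0, -0.448,-0.477,0.085,0,0,-0.12,0]'
python3 - <<'E'
from h import *
import cv2
c=camera('side');y=-.30
O=np.array([.449,-.0957,0]);im=c['frame'][:,:,::-1].copy()
for yy,col in((-.319,(0,0,255)),(-.27,(0,255,0))):
    G=Rz(yy);P=lambda x,y_,z:pix(c,O+G@[x,y_,z])
    print(yy,[P(*q).round(0) for q in((-.0275,-.012,0),(.0275,-.012,.034),(.1675,-.015,0),(.1675,.015,0))])
a=im[180:330,200:380];cv2.imwrite('pics/side1.png',cv2.resize(a,None,fx=4,fy=4))
E
```

```text
time_s: 2.7
eef_pos: [0.4482, -0.0947, 0.1714]
eef_rot: [0.0, 0.152, 0.988, 0.0]
wrist_force: [-0.2, -0.9, -0.1]
opening: 1.001
grasp_force: 0.0
-0.319 [array([263., 282.]), array([285., 268.]), array([337., 268.]), array([333., 261.])]
-0.27 [array([264., 282.]), array([285., 267.]), array([336., 266.]), array([331., 259.])]
```

View pics/side1.png

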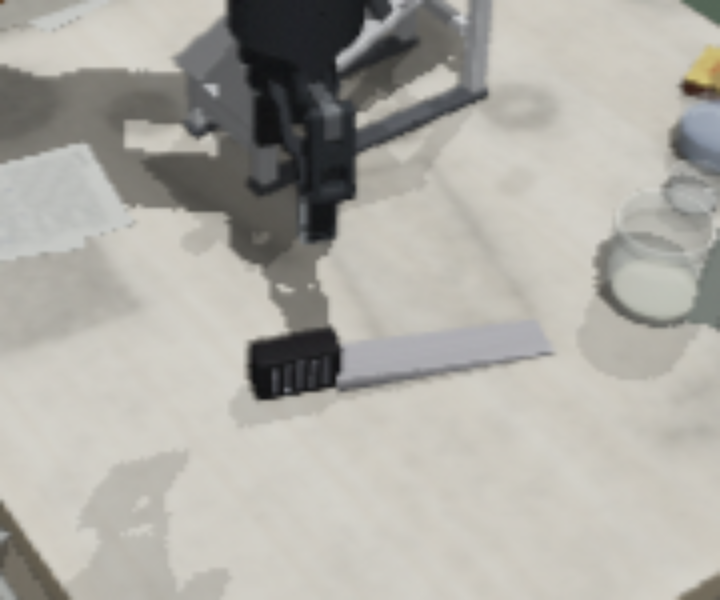

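The handle spans crop (250–340, 330–398) and the tip is at (547,336); both match the estimate within about 3 mm. I'll descend and grip.

```bash
python3 -m jog '[0,0,0.06,0,0,0,0, 0,0,0.11,0,0,0,0, 0,0,0.14,0,0,0,0, 0,0,0.14,0,0,0,0.3, 0,0,0.14,0,0,0,1, 0,0,0.14,0,0,0,1, 0,0,0.14,0,0,0,1, 0,0,0.14,0,0,0,1, 0,0,0.14,0,0,0,1, 0,0,0.14,0,0,0,1]'
```

```text
time_s: 4.0
eef_pos: [0.4499, -0.0963, 0.0331]
eef_rot: [0.002, 0.152, 0.988, -0.0]
wrist_force: [-0.6, 1.4, 7.2]
opening: 0.271
grasp_force: 59.9
```

```bash
python3 -m jog '[0,0,-0.03,0,0,0,1, 0,0,-0.09,0,0,0,1, 0,0,-0.15,0,0,0,1, 0,0,-0.15,0,0,0,1]'
cat >> h.py <<'E'
Y0=np.array([.6396,.1212,.115]);RY=Rz(.0336)@Ry(-.42)
def tcp(tipx,z,y=0,h=.0331,dx=0):
    """TCP pose for gauge tip at tipx,y,z in the yoke frame"""
    return Y0+RY@[tipx-.1675+dx,y,z+h], RY@D
E
python3 - <<'E'
from h import *
import cv2
p,r=tcp(-.06,.04);print(p,delta(p,r))
E
```

```text
time_s: 4.5
eef_pos: [0.4519, -0.0974, 0.1874]
eef_rot: [0.006, 0.152, 0.988, -0.002]
wrist_force: [0.1, 0.4, -1.5]
opening: 0.273
grasp_force: 59.1
[0.40219905 0.11322032 0.0889813 ] (array([0.112 , 0.1861, 0.0967]), array([-0.0753, -0.4041, -0.3331]))
```

```bash
python3 -m jog '[0.05,0.02,0,-0.025,-0.13,-0.11,1, 0.1,0.06,0,-0.05,-0.27,-0.22,1, 0.112,0.12,0.01,-0.075,-0.404,-0.333,1, 0.112,0.186,0.03,-0.075,-0.404,-0.333,1, 0.112,0.186,0.07,-0.075,-0.404,-0.333,1, 0.112,0.186,0.097,-0.075,-0.404,-0.333,1, 0.112,0.186,0.097,-0.075,-0.404,-0.333,1, 0.112,0.186,0.097,-0.075,-0.404,-0.333,1]'
python3 - <<'E'
from h import *
import cv2
p,r=tcp(-.06,.04);print(delta(p,r))
c=camera('top');s=camera('side')
a=c['frame'][100:230,210:310,::-1];b=s['frame'][130:240,220:340,::-1]
cv2.imwrite('pics/m2.png',np.hstack([cv2.resize(a,(400,520)),cv2.resize(b,(400,520*1))]))
for n,k,o,f in(('top',c,(210,100),(4,4)),('side',s,(220,130),(400/120,520/110))):
  for nm,P in (('tip',(-.06,0,.04)),('tipR',(-.06,-.015,.043)),('tipL',(-.06,.015,.043)),('front',(-.125,0,0)),('yoke',(0,0,0))):
    print(n,nm,((pix(k,Y0+RY@P)-o)*f).round(0))
E
```

```text
time_s: 5.5
eef_pos: [0.398, 0.115, 0.0849]
eef_rot: [0.203, -0.015, 0.979, 0.006]
wrist_force: [0.2, -0.4, -1.4]
opening: 0.268
grasp_force: 59.4
(array([-0.0054, -0.0019, -0.0021]), array([ 0.0049, -0.0106, -0.0033]))
top tip [186. 380.]
top tipR [205. 380.]
top tipL [167. 381.]
top front [189. 446.]
top yoke [183. 296.]
side tip [151. 238.]
side tipR [160. 246.]
side tipL [140. 223.]
side front [110. 349.]
side yoke [218. 218.]
```

View pics/m2.png

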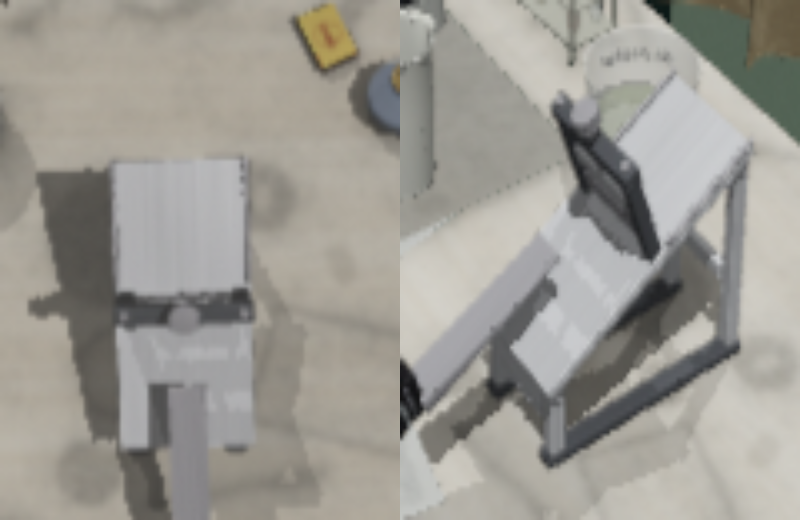

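Top half: tip at (188,385), bed centre line about 184–186. Side half: tip at (148,240). Both agree with the prediction, so I lower it to the bed.

```bash
cat > s.py <<'E'
from h import *
p,r=cur();o=get_obs();t=RY.T@(p-Y0);print('tcp in yoke',t.round(4),'tip',(t[0]+.1675).round(4),'under',(t[2]-.0331).round(4),'F yoke',(RY.T@o['wrist_force']).round(2),'rot',R.from_matrix(RY.T@r.as_matrix()@D).as_rotvec().round(4),'T',np.round(o['torque'],2),o['time_s'])
E
python3 s.py; python3 -m jog '[0,0,0.02,0,-0.01,0,1, 0,0,0.034,0,-0.01,0,1, 0,0,0.034,0,-0.01,0,1]';python3 s.py
```

```text
tcp in yoke [-0.2319  0.0018  0.0714] tip -0.0644 under 0.0383 F yoke [-0.22  0.65 -2.25] rot [ 0.0046  0.0084 -0.0036] T [0.01 0.34 0.02] 5.6
time_s: 5.98
eef_pos: [0.4117, 0.1155, 0.0535]
eef_rot: [0.208, -0.015, 0.978, 0.006]
wrist_force: [0.3, -0.4, -0.8]
opening: 0.27
grasp_force: 59.4
tcp in yoke [-0.2333  0.002   0.0368] tip -0.0658 under 0.0037 F yoke [-0.06 -0.42 -0.88] rot [ 0.0047  0.0009 -0.0038] T [-0.06  0.32  0.02] 5.975
```

```bash
python3 -m jog '[0,0,0.002,0,0,0,1, 0,0,0.003,0,0,0,1, 0,0,0.003,0,0,0,1]';python3 s.py;  python3 -m jog '[0,0,0.0015,0,0,0,1, 0,0,0.0015,0,0,0,1]';python3 s.py
```

```text
time_s: 6.35
eef_pos: [0.4126, 0.116, 0.0508]
eef_rot: [0.208, -0.016, 0.978, 0.006]
wrist_force: [-0.0, -0.8, -1.1]
opening: 0.27
grasp_force: 59.4
tcp in yoke [-0.2335  0.0024  0.0339] tip -0.066 under 0.0008 F yoke [-0.52 -0.78 -1.02] rot [ 0.0051  0.0002 -0.0028] T [-0.    0.36 -0.  ] 6.35
time_s: 6.6
eef_pos: [0.4131, 0.1161, 0.0491]
eef_rot: [0.208, -0.016, 0.978, 0.006]
wrist_force: [-3.9, -0.1, 3.0]
opening: 0.266
grasp_force: 60.1
tcp in yoke [-0.2337  0.0025  0.0322] tip -0.0662 under -0.0009 F yoke [-2.37  0.06  4.31] rot [ 0.0051  0.0005 -0.0027] T [-0.05 -0.01 -0.03] 6.6
```

In contact with the bed. Sliding uphill.

```bash
python3 -m jog '[-0.01,0,0,0,0,0,1, -0.02,0,0,0,0,0,1, -0.03,0,0,0,0,0,1, -0.04,0,0,0,0,0,1, -0.05,0,0,0,0,0,1]';python3 s.py;  python3 -m jog '[-0.01,0,0,0,0,0,1, -0.02,0,0,0,0,0,1, -0.03,0,0,0,0,0,1, -0.03,0,0,0,0,0,1]';python3 s.py
```

```text
time_s: 7.22
eef_pos: [0.4559, 0.1178, 0.0678]
eef_rot: [0.205, -0.016, 0.979, 0.007]
wrist_force: [-14.0, -1.0, 6.9]
opening: 0.267
grasp_force: 61.4
tcp in yoke [-0.187   0.0027  0.0318] tip -0.0195 under -0.0013 F yoke [-9.96 -0.52 12.06] rot [ 0.0058  0.0076 -0.0025] T [-0.12  1.   -0.12] 7.225
time_s: 7.72
eef_pos: [0.4803, 0.1189, 0.0784]
eef_rot: [0.202, -0.016, 0.979, 0.007]
wrist_force: [-24.9, -0.4, 15.2]
opening: 0.266
grasp_force: 63.5
tcp in yoke [-0.1604  0.003   0.0315] tip 0.0071 under -0.0016 F yoke [-16.54   0.48  24.07] rot [ 0.0063  0.014  -0.0017] T [-0.21  2.29 -0.16] 7.725
```

```bash
python3 -m jog '[0,0,-0.002,0,0,0,1, 0,0,-0.002,0,0,0,1]';python3 s.py;  python3 -m jog '[0,0,-0.001,0,0,0,1, 0,0,-0.001,0,0,0,1]';python3 s.py
```

```text
time_s: 7.98
eef_pos: [0.4849, 0.1183, 0.0831]
eef_rot: [0.207, -0.016, 0.978, 0.006]
wrist_force: [0.3, 0.3, -2.8]
opening: 0.268
grasp_force: 59.6
tcp in yoke [-0.1543  0.0023  0.0339] tip 0.0132 under 0.0008 F yoke [-0.89  0.25 -2.69] rot [ 0.0052  0.002  -0.0026] T [0.01 0.74 0.08] 7.975
time_s: 8.22
eef_pos: [0.4846, 0.1182, 0.084]
eef_rot: [0.207, -0.016, 0.978, 0.006]
wrist_force: [0.2, 0.3, -3.7]
opening: 0.271
grasp_force: 59.4
tcp in yoke [-0.1542  0.0022  0.0349] tip 0.0133 under 0.0018 F yoke [-1.36  0.26 -3.46] rot [ 0.0052  0.002  -0.0027] T [0.02 0.99 0.15] 8.225
```

```bash
python3 -m jog '[0,0,0.001,0,0,0,1, 0,0,0.0015,0,0,0,1]';python3 s.py;  python3 -m jog '[0,0,0.0005,0,0,0,1, 0,0,0.0005,0,0,0,1]';python3 s.py
python3 - <<'E'
from h import *
import cv2
c=camera('top');s=camera('side')
a=c['frame'][130:230,210:310,::-1];b=s['frame'][130:240,220:340,::-1]
cv2.imwrite('pics/m3.png',np.hstack([cv2.resize(a,(250,550)),cv2.resize(b,(550,550))]))
E
```

```text
time_s: 8.48
eef_pos: [0.4856, 0.1182, 0.0829]
eef_rot: [0.208, -0.016, 0.978, 0.006]
wrist_force: [-0.2, -0.7, -3.1]
opening: 0.269
grasp_force: 59.6
tcp in yoke [-0.1537  0.0021  0.0335] tip 0.0138 under 0.0004 F yoke [-1.47 -0.66 -2.71] rot [ 0.0051  0.0007 -0.0029] T [-0.06  0.62  0.  ] 8.475
time_s: 8.72
eef_pos: [0.4861, 0.1182, 0.0828]
eef_rot: [0.208, -0.016, 0.978, 0.006]
wrist_force: [0.1, -0.1, -1.5]
opening: 0.271
grasp_force: 59.7
tcp in yoke [-0.1533  0.0021  0.0332] tip 0.0142 under 0.0001 F yoke [-0.57 -0.11 -1.41] rot [ 0.005  -0.0001 -0.0029] T [-0.04  0.46 -0.04] 8.725
```

View pics/m3.png

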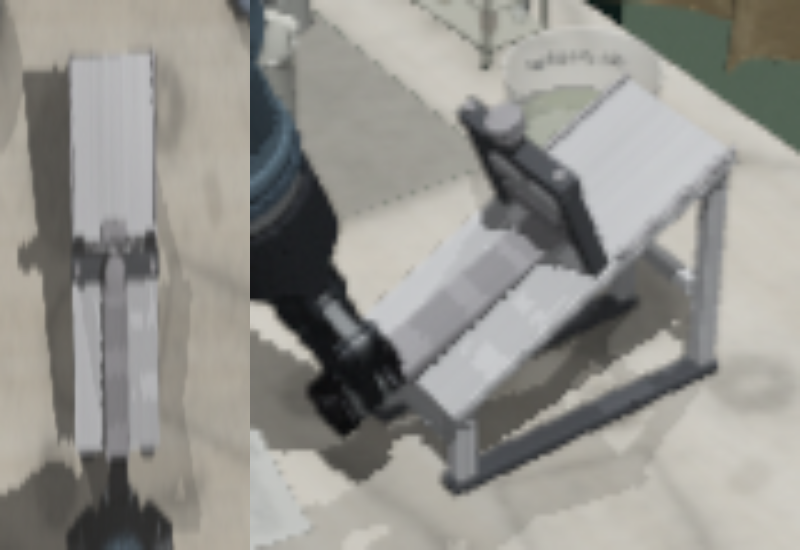

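The blade runs under the bar midway between the posts, with the tip just past it at left-panel (113,225). I'll go on in small steps, watching the drag.

```bash
for k in 1; do python3 -m jog '[-0.004,0,0.0003,0,0,0,1, -0.008,0,0.0003,0,0,0,1, -0.008,0,0.0003,0,0,0,1]' >/dev/null;python3 s.py;  python3 -m jog '[-0.004,0,0,0,0,0,1, -0.008,0,0,0,0,0,1, -0.008,0,0,0,0,0,1]'>/dev/null;python3 s.py; done
```

```text
tcp in yoke [-0.1451  0.0021  0.0328] tip 0.0224 under -0.0003 F yoke [-0.65  0.03 -2.5 ] rot [ 0.0051  0.0002 -0.0028] T [-0.07  0.43 -0.02] 9.2
tcp in yoke [-0.1374  0.0021  0.0327] tip 0.0301 under -0.0004 F yoke [ 0.91 -0.78 -2.34] rot [ 0.0051  0.0005 -0.0028] T [-0.05  0.44  0.  ] 9.575
```

```bash
python3 -m jog '[0,0,0.0005,0,0,0,1, 0,0,0.0005,0,0,0,1]' >/dev/null;python3 s.py;  python3 -m jog '[-0.004,0,0,0,0,0,1, -0.006,0,0,0,0,0,1, -0.006,0,0,0,0,0,1]'>/dev/null;python3 s.py; python3 -m jog '[-0.004,0,0,0,0,0,1, -0.006,0,0,0,0,0,1, -0.006,0,0,0,0,0,1]'>/dev/null;python3 s.py
```

```text
tcp in yoke [-0.138   0.0022  0.0322] tip 0.0295 under -0.0009 F yoke [-0.37  0.78 -1.05] rot [ 0.0051  0.0012 -0.0028] T [ 0.01  0.37 -0.03] 9.825
tcp in yoke [-0.1341  0.0024  0.0322] tip 0.0334 under -0.0009 F yoke [-8.05 -1.6  11.43] rot [ 0.0054  0.0059 -0.0022] T [-0.22  1.43 -0.08] 10.2
tcp in yoke [-0.1338  0.0024  0.0321] tip 0.0337 under -0.001 F yoke [-23.34  -6.74  43.52] rot [ 0.0055  0.0172 -0.0012] T [-1.23  3.96 -0.62] 10.575
```

```bash
python3 -m jog '[0.006,0,-0.001,0,0,0,1, 0.006,0,-0.001,0,0,0,1]' >/dev/null;python3 s.py;  python3 -m jog '[0,0,-0.001,0,0,0,1, 0,0,-0.001,0,0,0,1]'>/dev/null;python3 s.py
python3 - <<'E'
from h import *
import cv2
s=camera('side');b=s['frame'][150:240,210:310,::-1]
cv2.imwrite('pics/m4.png',cv2.resize(b,None,fx=6.5,fy=6.5,interpolation=cv2.INTER_CUBIC))
E
```

```text
tcp in yoke [-0.1327  0.0022  0.0331] tip 0.0348 under -0.0 F yoke [-2.26  0.21 -3.12] rot [ 0.0052  0.0025 -0.0028] T [0.01 0.81 0.04] 10.825
tcp in yoke [-0.1323  0.0022  0.034 ] tip 0.0352 under 0.0009 F yoke [-3.22 -0.38 -4.81] rot [ 0.0052  0.0024 -0.0028] T [-0.03  1.14  0.03] 11.075
```

View pics/m4.png

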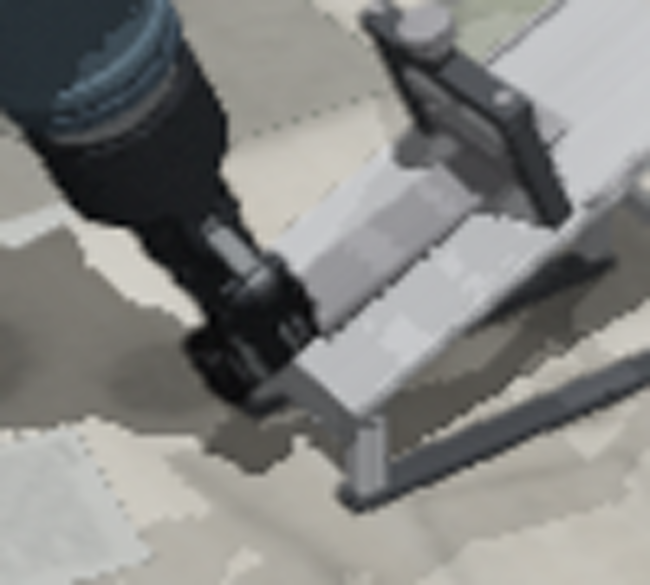

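The blade sits flat under the bar, and the downward force when I raise it shows that the bar is close above. I'll ease down slightly and creep forward.

```bash
python3 -m jog '[0,0,0.001,0,0,0,1, 0,0,0.001,0,0,0,1]' >/dev/null;python3 s.py;  python3 -m jog '[-0.003,0,0,0,0,0,1, -0.003,0,0,0,0,0,1]'>/dev/null;python3 s.py;  python3 -m jog '[-0.003,0,0,0,0,0,1, -0.003,0,0,0,0,0,1]'>/dev/null;python3 s.py
```

```text
tcp in yoke [-0.1317  0.0021  0.0331] tip 0.0358 under 0.0 F yoke [-1.45 -0.69 -3.99] rot [ 0.0051  0.001  -0.0028] T [-0.02  0.96  0.01] 11.375
tcp in yoke [-0.1282  0.0021  0.0333] tip 0.0393 under 0.0002 F yoke [-1.14  0.65 -4.18] rot [ 0.0051  0.0001 -0.0028] T [-0.06  0.91  0.05] 11.625
tcp in yoke [-0.1255  0.0021  0.0333] tip 0.042 under 0.0002 F yoke [-0.62  0.32 -5.49] rot [ 0.0051  0.0005 -0.0028] T [-0.14  0.92  0.06] 11.875
```

```bash
python3 -m jog '[0,0,0.0005,0,0,0,1, 0,0,0.0005,0,0,0,1]' >/dev/null;python3 s.py;  python3 -m jog '[-0.003,0,0,0,0,0,1, -0.003,0,0,0,0,0,1]'>/dev/null;python3 s.py;  python3 -m jog '[-0.003,0,0.0003,0,0,0,1, -0.003,0,0.0003,0,0,0,1]'>/dev/null;python3 s.py
```

```text
tcp in yoke [-0.1255  0.0021  0.0328] tip 0.042 under -0.0003 F yoke [-0.96 -0.03 -2.48] rot [ 0.0051  0.0003 -0.0028] T [-0.01  0.7  -0.05] 12.125
tcp in yoke [-0.1225  0.0021  0.0328] tip 0.045 under -0.0003 F yoke [-0.3  -0.28 -4.72] rot [ 0.0051  0.0005 -0.0028] T [-0.04  0.79  0.03] 12.375
tcp in yoke [-0.1211  0.0022  0.0325] tip 0.0464 under -0.0006 F yoke [-5.37 -1.24  6.34] rot [ 0.0053  0.0039 -0.0025] T [-0.22  1.52 -0.1 ] 12.625
```

```bash
python3 -m jog '[0,0,-0.0005,0,0.008,0,1, 0,0,-0.0005,0,0.008,0,1]' >/dev/null;python3 s.py;  python3 -m jog '[-0.003,0,0,0,0,0,1, -0.003,0,0,0,0,0,1]'>/dev/null;python3 s.py;  python3 -m jog '[-0.003,0,0,0,0,0,1, -0.003,0,0,0,0,0,1]'>/dev/null;python3 s.py
```

```text
tcp in yoke [-0.1192  0.0021  0.0331] tip 0.0483 under -0.0 F yoke [-1.39 -0.08 -4.12] rot [ 0.0051  0.0081 -0.0028] T [-0.02  0.73  0.01] 12.875
tcp in yoke [-0.1161  0.0021  0.033 ] tip 0.0514 under -0.0001 F yoke [-0.43  0.24 -3.75] rot [ 0.0051  0.0079 -0.0028] T [0.01 0.57 0.04] 13.125
tcp in yoke [-0.1134  0.0021  0.0329] tip 0.0541 under -0.0002 F yoke [-0.51  0.2  -2.98] rot [ 0.0051  0.0085 -0.0028] T [-0.04  0.68  0.04] 13.375
```

```bash
for i in 1 2 3; do :; done; python3 -m jog '[-0.004,0,0,0,0,0,1, -0.004,0,0,0,0,0,1]' >/dev/null;python3 s.py;  python3 -m jog '[-0.004,0,0,0,0,0,1, -0.004,0,0,0,0,0,1]'>/dev/null;python3 s.py;  python3 -m jog '[-0.004,0,0,0,0,0,1, -0.004,0,0,0,0,0,1]'>/dev/null;python3 s.py
```

```text
tcp in yoke [-0.1094  0.0021  0.0329] tip 0.0581 under -0.0002 F yoke [-0.62  0.08 -3.2 ] rot [ 0.0051  0.0085 -0.0028] T [-0.03  0.63  0.02] 13.625
tcp in yoke [-0.1056  0.0021  0.0328] tip 0.0619 under -0.0003 F yoke [-1.22  0.59 -4.  ] rot [ 0.0052  0.0089 -0.0028] T [-0.07  0.78  0.03] 13.875
tcp in yoke [-0.1021  0.0021  0.0327] tip 0.0654 under -0.0004 F yoke [-2.68 -0.51 -1.5 ] rot [ 0.0052  0.0097 -0.0027] T [-0.04  1.08  0.01] 14.125
```

```bash
python3 -m jog '[-0.003,0,-0.0002,0,0,0,1, -0.003,0,-0.0002,0,0,0,1]' >/dev/null;python3 s.py;  python3 -m jog '[-0.003,0,-0.0002,0,0,0,1, -0.003,0,-0.0002,0,0,0,1]'>/dev/null;python3 s.py
```

```text
tcp in yoke [-0.0987  0.0021  0.0328] tip 0.0688 under -0.0003 F yoke [-2.2  -0.19 -5.57] rot [ 0.0052  0.0089 -0.0028] T [-0.02  1.    0.06] 14.375
tcp in yoke [-0.0956  0.002   0.033 ] tip 0.0719 under -0.0001 F yoke [-2.51 -0.33 -4.9 ] rot [ 0.0051  0.0088 -0.0028] T [-0.05  1.08  0.08] 14.625
```

```bash
python3 -m jog '[0,0,0,0,0.006,0,1, 0,0,0,0,0.006,0,1]' >/dev/null;python3 s.py;  python3 -m jog '[0,0,0.0003,0,0,0,1, 0,0,0.0003,0,0,0,1]'>/dev/null;python3 s.py
```

```text
tcp in yoke [-0.0955  0.002   0.0332] tip 0.072 under 0.0001 F yoke [-1.68 -0.29 -4.49] rot [ 0.0051  0.0145 -0.0028] T [-0.05  0.96 -0.03] 14.875
tcp in yoke [-0.0955  0.002   0.0329] tip 0.072 under -0.0002 F yoke [-0.56 -0.66 -4.13] rot [ 0.0051  0.0143 -0.0028] T [-0.1   0.84 -0.01] 15.125
```

```bash
python3 -m jog '[0,0,0,0,0.01,0,1, 0,0,0,0,0.01,0,1]' >/dev/null;python3 s.py;  python3 -m jog '[0,0,0,0,0.01,0,1, 0,0,0,0,0.01,0,1]'>/dev/null;python3 s.py
```

```text
tcp in yoke [-0.0951  0.002   0.0331] tip 0.0724 under -0.0 F yoke [-1.31  0.31 -2.08] rot [ 0.0051  0.024  -0.0028] T [-0.06  0.5  -0.09] 15.375
tcp in yoke [-0.0949  0.002   0.0331] tip 0.0726 under 0.0 F yoke [-1.21 -0.43  0.11] rot [ 0.0051  0.0335 -0.0027] T [0.   0.14 0.03] 15.625
```

```bash
python3 -m jog '[-0.003,0,-0.0001,0,-0.005,0,1, -0.003,0,-0.0001,0,-0.005,0,1]' >/dev/null;python3 s.py;  python3 -m jog '[-0.004,0,-0.0001,0,0,0,1, -0.004,0,-0.0001,0,0,0,1]'>/dev/null;python3 s.py;  python3 -m jog '[-0.004,0,-0.0001,0,0,0,1, -0.004,0,-0.0001,0,0,0,1]'>/dev/null;python3 s.py
```

```text
tcp in yoke [-0.0923  0.002   0.0329] tip 0.0752 under -0.0002 F yoke [ 0.19  0.13 -1.15] rot [ 0.0052  0.029  -0.0027] T [-0.03  0.17  0.03] 15.875
tcp in yoke [-0.0891  0.0021  0.0327] tip 0.0784 under -0.0004 F yoke [-2.1  -0.58  0.05] rot [ 0.0052  0.0307 -0.0026] T [ 0.01  0.36 -0.07] 16.125
tcp in yoke [-0.0882  0.0022  0.0325] tip 0.0793 under -0.0006 F yoke [-11.89  -1.68  13.79] rot [ 0.0053  0.0371 -0.0021] T [-0.43  1.5  -0.25] 16.375
```

```bash
python3 -m jog '[0,0,-0.0006,0,0,0,1, 0,0,-0.0006,0,0,0,1]' >/dev/null;python3 s.py;  python3 -m jog '[-0.003,0,-0.0002,0,0,0,1, -0.003,0,-0.0002,0,0,0,1]'>/dev/null;python3 s.py;  python3 -m jog '[-0.003,0,-0.0002,0,0,0,1, -0.003,0,-0.0002,0,0,0,1]'>/dev/null;python3 s.py
python3 - <<'E'
from h import *
import cv2
c=camera('top');s=camera('side');a=c['frame'][130:230,225:285,::-1];b=s['frame'][140:220,240:320,::-1]
cv2.imwrite('pics/m5.png',np.hstack([cv2.resize(a,(330,550),interpolation=cv2.INTER_CUBIC),cv2.resize(b,(450,550),interpolation=cv2.INTER_CUBIC)]))
E
```

```text
tcp in yoke [-0.0862  0.0021  0.033 ] tip 0.0813 under -0.0001 F yoke [-5.37 -0.   -0.5 ] rot [ 0.0053  0.0326 -0.0026] T [-0.05  0.8   0.06] 16.625
tcp in yoke [-0.0821  0.002   0.0332] tip 0.0854 under 0.0001 F yoke [-4.67  0.43 -1.74] rot [ 0.0052  0.031  -0.0027] T [-0.11  0.91  0.07] 16.875
tcp in yoke [-0.0791  0.002   0.0334] tip 0.0884 under 0.0003 F yoke [-6.31 -0.14 -4.09] rot [ 0.0052  0.0308 -0.0027] T [-0.1   1.09  0.01] 17.125
```

View pics/m5.png

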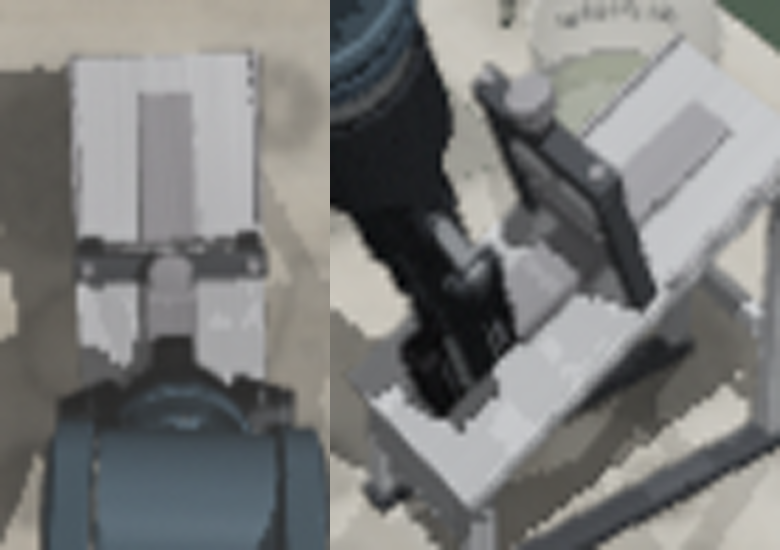

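The blade shows well past the bar: tip at left panel (165,93), centred between the posts. Drag is now a steady 6 N or so, which is a good nip, so I let go.

```bash
python3 -m jog '[0,0,0.0003,0,0,0,1, 0,0,0.0003,0,0,0,0.6, 0,0,0.0003,0,0,0,0.3, 0,0,0.0003,0,0,0,0, 0,0,0.0003,0,0,0,0, 0,0,0.0003,0,0,0,0, 0,0,0.0003,0,0,0,0]'; python3 s.py
python3 - <<'E'
from h import *
c=camera('top')
p=ray(c,(225+165/5.5,130+93/5.5),.155); print(RY.T@(p-Y0))
E
python3 -m jog '[0.002,0,-0.02,0,0,0,0, 0.005,0,-0.06,0,0,0,0, 0.01,0,-0.1,0,0,0,0, 0.01,0,-0.14,0,0,0,0, 0.03,0,-0.17,0,0,0,0, 0.03,0,-0.17,0,0,0,0]'
python3 - <<'E'
from h import *
import cv2
c=camera('top');s=camera('side');a=c['frame'][130:230,225:285,::-1];b=s['frame'][120:240,220:340,::-1]
cv2.imwrite('pics/m6.png',np.hstack([cv2.resize(a,(330,550),interpolation=cv2.INTER_CUBIC),cv2.resize(b,(450,550),interpolation=cv2.INTER_CUBIC)]))
E
```

```text
time_s: 18.1
eef_pos: [0.554, 0.1203, 0.1133]
eef_rot: [0.194, -0.016, 0.981, 0.006]
wrist_force: [-0.1, 0.4, 0.2]
opening: 0.997
grasp_force: 0.0
tcp in yoke [-0.0788  0.002   0.0333] tip 0.0887 under 0.0002 F yoke [-0.02  0.41  0.27] rot [ 0.0052  0.03   -0.0027] T [-0.01  0.18  0.01] 18.1
[ 0.08755157 -0.00071366  0.00470921]
time_s: 18.9
eef_pos: [0.4616, 0.1166, 0.2612]
eef_rot: [0.196, -0.016, 0.98, 0.006]
wrist_force: [0.4, -0.6, 0.4]
opening: 1.0
grasp_force: 0.0
```

View pics/m6.png

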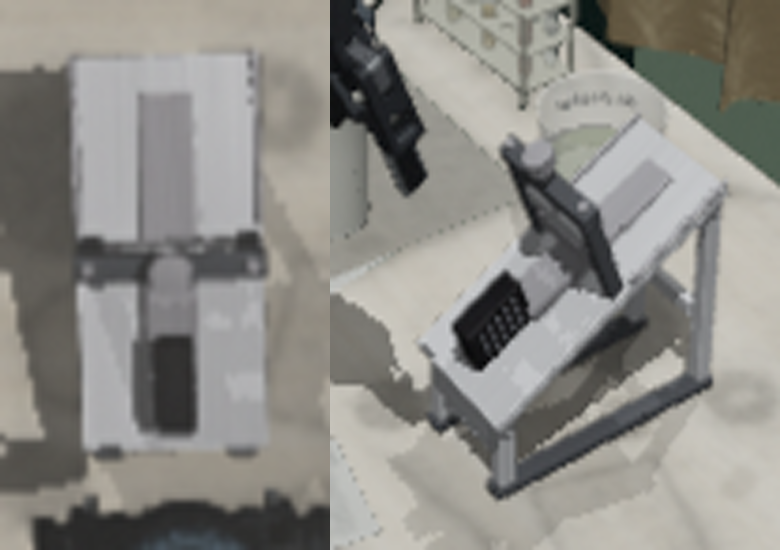

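The gauge lies flat and centred. Its tip at left panel (165,93) has not moved, the handle spans (152–195, 335–435), and the arm is clear. Drag began at about 78 mm of tip travel and the tip is now at about 88 mm, so the bar is lifted about 0.7 mm.

```bash
python3 -c "
from bench import hand_in;print(hand_in())"
```

```text
the job is handed in; nothing more can be done
None
```

I handed the job in with the gauge flat on the bed, nipped under the bar, its tip about 88 mm past the bar; I estimate the bar is lifted about 0.7 mm, the beaker, jar and slide box were never touched, and no verdict came back.

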